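Stand the toppled bottle back on its display plinth

TASK

The square white bottle has been knocked over, and a bar of soap has been left on the stone plinth where the bottle belongs. Put the soap back flat in the empty wooden tray, then stand the bottle upright in the middle of the plinth with its label to the front (towards you), square with the plinth. Set the bottle down gently, never drop or knock it, and leave the other goods where they are.

Things in the scene. Friction and masses are not known exactly. Their poses are not given: they have to be found in the camera images.
- bottle: Square white ceramic bottle, round beech stopper: body 56x56 mm, 88 tall, stopper 32 wide, 125 tall in all, about 0.25 kg. Origin: centre of its underside; z runs from there out through the stopper; label on its -x face. At first it lies on a side, axis level 28 mm above the table, stopper towards -y (robot's right), label towards the robot, both within 0.6 rad.
- label (a point): Centre of the blank paper label (38x50 mm) on the bottle's -x face, 28 mm from the bottle's axis and 42 mm above its underside.
- plinth: Low square stone display plinth, 120x120 mm, flat top 24 mm above the table, fixed to it. Origin: centre of its underside on the table; x and y axes along its edges, -x edge is its front, towards the robot (within 0.2 rad). It stands to the robot's left or right.
- soap: Moulded bar of soap, 60 mm (x) by 85 mm (y) by 28 mm tall, rounded, 0.1 kg, lying flat on the plinth at the start. Origin: centre of its underside, z up.
- tray: Shallow open wooden soap tray, 130 mm (x) by 150 mm (y) outside, 14 mm tall, walls and floor 6 mm thick (floor 6 mm above the table), fixed to the table, empty. Origin: centre of its underside on the table. It stands on the other side from the plinth.
- tree: Bystander: ceramic tree ornament, 111 mm across, 184 mm tall; not to be disturbed. Origin: centre of its underside.
- glass_candle: Bystander: candle in a clear glass, 76 mm across, 90 mm tall; not to be disturbed. Origin: centre of its underside. Behind and above it is the edge of a larger table (top 0.31 m, underside 0.28 m above this one), running from about x=0.66 at y=0.3 to x=0.72 at y=-0.25: keep arm and gripper in front of it.
- globe: Bystander: small snow globe, 60 mm across, 77 mm tall; not to be disturbed. Origin: centre of its underside.
- spool: Bystander: ribbon spool lying flat, 73x66 mm, 24 mm tall; not to be disturbed. Origin: centre of its underside.
- tags: Bystander: block of gift tags lying flat, 110x42 mm with its strings, 11 mm tall; not to be disturbed. Origin: centre of its underside.
- tape: Bystander: tape roll lying flat, 93 mm across, 48 mm tall; not to be disturbed. Origin: centre of its underside.
- mint_box: Bystander: long clear gift box, 63x188 mm, 73 mm tall; not to be disturbed. Origin: centre of its underside.
Things that resemble listed ones, but are neither listed nor needed, are in the scene too. Leave any pink look-alike of the soap alone.

How it is judged:
On the way, in this order (a step that is already met when the one before it is completed fails the run):
1. the soap lies flat in the tray (horizontal distance between soap and tray below 0.045 m and height (world z) of soap below 0.0115 m and angle between soap's own z axis and vertical below 0.12 rad), for 0.2 s.
2. the bottle stands upright on the plinth (angle between bottle's own z axis and vertical below 0.1 rad and horizontal distance between bottle and plinth below 0.025 m and z of bottle in the frame of plinth between 0.019 and 0.03 m), for 0.2 s.
At the end, for the whole second after the job is handed in: Bottle on the plinth, upright within 0.1 rad, within 25 mm of its centre, square with it within 0.45 rad, label on the front (-x) side; soap flat inside the tray, within 45 mm of its centre; both released and at rest (all of step 1 and all of step 2 and angle between the x axis of bottle and the x axis of plinth, either way round below 0.45 rad and x of label in the frame of plinth below 0 m and linear speed of each of bottle, soap below 0.02 m/s); the robot touches nothing.
It fails at once if the bottle is dropped or knocked (moves faster than 0.5 m/s while the fingers do not hold it) (linear speed of bottle above 0.5 m/s and contact force between the fingers and bottle below 0.3 N).
It fails at once if another article is disturbed (moved more than 30 mm) (distance of any of tree, glass_candle, globe, spool, tags, tape, mint_box from where it was at the start of the episode above 0.03 m).
It also fails if it takes over 48 s, if anything falls off the work surface, if the arm or the gripper's body presses on something with over 40 N, if the wrist force passes 120 N, or if a joint passes its speed limit or range.

ROBOT

A 6-joint arm with a two-finger parallel gripper is mounted at the origin on a cart in front of the work surface, level with it; the furniture and walls round the work are solid. World frame = base frame: x ahead of the robot, y to its left, z up, the work surface at z = 0. Lengths are in m, angles in rad, forces in N, time in s.
With the tool pointing down it reaches from about 0.425 to 0.95 m from the base axis. Payload 3.5 kg.
Tool frame: the origin (TCP) lies at the very end of the fingers, on their centre line; the grasp point (between the pads) lies 19 mm behind it; z points along the fingers, y is the direction in which the jaws open and shut (so a half turn about z gives the same grasp; the last joint's range is limited). The gripper opens to 85 mm and grips with 20 to 120 N. Pads are 22 mm wide; open, the fingers measure 114 mm over their backs; the gripper's body (76 mm by 85 mm) begins 54 mm behind the grasp point. The pads swing forward as they close: fully open they stand 13 mm farther back than shut.
Start: joints at [-1.278, 0.286, 1.577, -0, 1.279, -0.15], TCP at [0.289, -0.61, 0.231] pointing down, gripper open.
Joint ranges: [-2.77, 2.77], [-0.9, 2.22], [0.21, 2.48], [-1.53, 4.67], [0.24, 2.81], [-2.84, 2.84]. Speed limits (rad/s): [2.79, 2.79, 3.14, 3.14, 3.14, 3.14].

INTERFACE

Orientations are given as a unit quaternion [x, y, z, w].
In Python, from plant import get_state, vision, ctrl, cut_out gives the robot as it stands.
- The arm moves only by the tool jog_arm, never from a script. Its argument "commands" is text: rows parted by semicolons, each of 6 numbers parted by spaces: the shift along the world's x, y, z in m, then the turn, a rotation vector about the world's x, y, z in rad. A call has 1 to 20 rows; each row is the pose to reach, as a shift and turn from the pose commanded when the call began; what a row does not reach only later rows make up. A row lasts 1/8 s, in which the tool goes at most 62.5 mm and 10.7 degrees, less where a joint would pass 70% of its speed; a pose out of reach is approached as far as the arm can. A call with a gripper value outside its range is refused whole. "gripper" is the opening in per cent of the stroke, from 0 (shut) to 100 (fully open), set as the call begins (left out, the last holds). The fingers move at their own pace and stop on an object; "grip_force" is the grip in N (left out, the last holds). Time passes only in rows, so rows that repeat a pose let the fingers close. It gives the time, the measured TCP pose, the force and the opening at its end, in the units of the state.
- get_state(): the state, without advancing time (a new reading comes with each control period).
- vision.read_camera(name): name is "side" or "top" or "wrist"; returns a dict with "frame" (480x640x3 uint8, red, green, blue), "z_map" (480x640 float32, m along the optical axis (not along the pixel's ray), 0 where there is no reading), "fx", "fy", "cx", "cy" (pixels), "R" (3x3) and "t" (3): a world point X has camera coordinates R X + t. Camera axes: x right, y down, z forward; pixel columns grow to the right and rows downward; lengths in m; the calibration is good to about 2 mm. The wrist camera is an equidistant fisheye: a pixel r from the principal point sees the ray r / f radians off the axis. A picture is of the moment at which its call begins.
- ctrl.sign_off(): hands the job in, once; it reports no verdict.
Trained networks look in the newest picture that a camera, given by its name, has taken for a name from the list of things; names that differ only in an ending like _2 or _b are one class to them, and where a whole thing is asked for, a point or a joint stands for the part that bears it (a point fixed in the world has none). Each returns a list of dicts, best first, with "conf" (0 to 1); they miss things now and then, are a little off and sometimes report something else, mostly with a low value. They report only what shows in the picture. A call takes as long as a camera call. They do not tell look-alikes from the thing itself.
- cut_out(camera, query): "pixels" (480x640 bool, what is visible of it) and "box" ([centre column, centre row, width, height] in pixels, round what is visible of it).
The state is a dict: "time": time; "qpos": joint angles; "dq": joint speeds; "joint_efforts": joint torques, N m; "eef_pos": TCP position; "tcp_rot": TCP orientation; "contact_force": force on the tool from outside, world axes, zero at the start; "wrist_torque": the same for the moment, N m; "opening": opening from 0.0 (shut) to 1.0 (fully open).
Only numpy, scipy, OpenCV 4.12 (cv2) and the standard library are available. Lean on these libraries where they do the work, as an engineer would, in place of code of your own. Each camera call takes 0.05 s, during which the arm holds its last target.

## Working session

There is one attempt and no reset: what is moved stays moved. The work goes in short steps, Python scripts to look and compute and a tool call to move; the robot and the scene stay as the last step left them, time stands still between calls to the robot, and variables do not carry over. Pictures are saved under pics/ and viewed, and the job is handed in when it is done.

Besides the shell and the picture viewer there is one more tool, called after ">>>" by a JSON object that holds its "api" and its "payload", one argument or row to a line. jog_arm: Moves the arm, as the interface text tells. Its arguments: {"type":"object","properties":{"commands":{"type":"string"},"gripper":{"type":"number"},"grip_force":{"type":"number"}},"required":["commands"]}

```bash
ls; mkdir -p pics
cat > h.py <<'E'
import numpy as np, cv2
from plant import get_state, vision, ctrl, cut_out
def world(c,mask=None):
    z=c["z_map"]; v,u=np.mgrid[0:480,0:640]
    P=np.stack([(u-c["cx"])/c["fx"]*z,(v-c["cy"])/c["fy"]*z,z],-1)
    W=(P-np.array(c["t"]))@np.array(c["R"])
    W[z==0]=np.nan
    return W
def save(c,n): cv2.imwrite("pics/"+n+".png",c["frame"][...,::-1])
E
python3 - <<'E'
from h import *
s=get_state();print(s)
for n in ["top","side"]:
    c=vision.read_camera(n);save(c,n+"0");W=world(c)
    print(n,c["fx"],c["cx"],c["cy"],(-np.array(c["R"]).T@np.array(c["t"])).round(3))
    for q in ["bottle","label","plinth","soap","tray","tree","glass_candle","globe","spool","tags","tape","mint_box"]:
        for r in cut_out(n,q)[:3]:
            w=W[r["pixels"]]; w=w[~np.isnan(w[:,0])]
            print(q,round(r["conf"],2),np.round(r["box"]),np.median(w,0).round(3) if len(w) else None, np.percentile(w,[3,97],axis=0).round(3).tolist() if len(w) else None)
E
```

```text
pics
{'time': 0.0, 'qpos': array([-1.27800439e+00,  2.87184530e-01,  1.57817304e+00, -1.45002421e-05,
        1.27857545e+00, -1.50016977e-01]), 'dq': array([-1.42588081e-03, -1.17502488e-04, -3.07019276e-05,  6.30625297e-04,
        3.91223707e-04, -7.12425157e-04]), 'joint_efforts': array([-3.43394786e-04, -4.05982268e+01, -2.92629147e+01, -1.38936866e-04,
        5.78096719e-03, -3.37373329e-06]), 'eef_pos': array([ 0.28904695, -0.60926182,  0.22993673]), 'tcp_rot': array([ 9.75588864e-01,  2.19601910e-01, -9.03878387e-05, -1.16670358e-03]), 'contact_force': array([-0.24618667, -0.73769992,  0.09310547]), 'wrist_torque': array([ 0.02718892, -0.05684259, -0.03770148]), 'opening': 1.0006723360141165}
top 445.5524665476485 317.495750944916 239.14722129359978 [ 0.469 -0.003  1.19 ]
bottle 0.81 [320. 276.  43.  34.] [ 0.462 -0.019  0.056] [[0.427, -0.072, 0.037], [0.5, 0.027, 0.06]]
label 0.85 [320. 274.  51.  35.] [ 0.463 -0.019  0.056] [[0.425, -0.073, 0.037], [0.501, 0.027, 0.06]]
plinth 0.79 [206. 275.  48.  46.] [0.482 0.265 0.024] [[0.411, 0.222, 0.019], [0.526, 0.337, 0.028]]
so
[... 2128 characters left out ...]
7. 234.  20.  21.] [ 0.648 -0.097  0.023] [[0.625, -0.121, 0.003], [0.674, -0.082, 0.057]]
spool 0.95 [300. 263.  23.  16.] [0.62  0.034 0.021] [[0.593, -0.007, -0.001], [0.648, 0.053, 0.026]]
tags 0.84 [297. 317.  29.  25.] [0.592 0.256 0.009] [[0.566, 0.221, 0.002], [0.62, 0.284, 0.013]]
tags 0.32 [300. 262.  21.  16.] [0.621 0.035 0.021] [[0.596, -0.005, 0.001], [0.647, 0.053, 0.026]]
tape 0.74 [294. 213.  26.  30.] [ 0.683 -0.212  0.031] [[0.641, -0.28, 0.002], [0.723, -0.188, 0.049]]
tape 0.51 [298. 235.  16.  20.] [ 0.648 -0.097  0.023] [[0.625, -0.124, 0.003], [0.671, -0.083, 0.056]]
mint_box 0.69 [322. 377.  97.  48.] [0.509 0.458 0.012] [[0.422, 0.429, 0.001], [0.596, 0.495, 0.073]]
```

```bash
python3 - <<'E'
import cv2
a=cv2.imread("pics/top0.png")
cv2.imwrite("pics/crop0.png",cv2.resize(a[160:330,100:440],None,fx=2.3,fy=2.3,interpolation=cv2.INTER_CUBIC))
E
python3 - <<'E'
from h import *
c=vision.read_camera("top");W=world(c)
x,y,z=W[...,0],W[...,1],W[...,2]
def fit(n,lo,hi,zl,zh):
    m=(x>lo[0])&(x<hi[0])&(y>lo[1])&(y<hi[1])&(z>zl)&(z<zh)
    p=W[m][:,:2].astype(np.float32); print(n,m.sum(),cv2.minAreaRect(p), W[m].mean(0).round(4))
fit("bottle",(.38,-.12),(.55,.06),.012,.08)
fit("bottle high",(.38,-.12),(.55,.06),.045,.08)
fit("plinth",(.38,.195),(.56,.36),.012,.08)
fit("soap",(.40,.22),(.53,.35),.035,.08)
fit("pink?",(.40,.08),(.53,.19),.012,.08)
fit("tray",(.44,-.34),(.64,-.13),.0105,.03)
E
```

```text
bottle 934 ((0.4585891366004944, -0.025997936725616455), (0.12484738230705261, 0.056376710534095764), 58.16367721557617) [ 0.4621 -0.0201  0.0532]
bottle high 791 ((0.45891261100769043, -0.025281570851802826), (0.1230466291308403, 0.05588991940021515), 57.4449577331543) [ 0.4671 -0.0123  0.0556]
plinth 2144 ((0.46828219294548035, 0.2812310457229614), (0.12126471102237701, 0.11996594071388245), 89.81853485107422) [0.4684 0.2778 0.0334]
soap 729 ((0.4640851616859436, 0.2869674861431122), (0.05985352396965027, 0.08485319465398788), 5.3313212394714355) [0.4644 0.2856 0.0514]
pink? 690 ((0.4676327705383301, 0.14174258708953857), (0.05949012190103531, 0.08471579104661942), 16.676929473876953) [0.467  0.1408 0.0274]
tray 487 ((0.5632489919662476, -0.2233298122882843), (0.1766427457332611, 0.16362202167510986), 8.149120330810547) [ 0.5404 -0.2315  0.0138]
```

View pics/crop0.png

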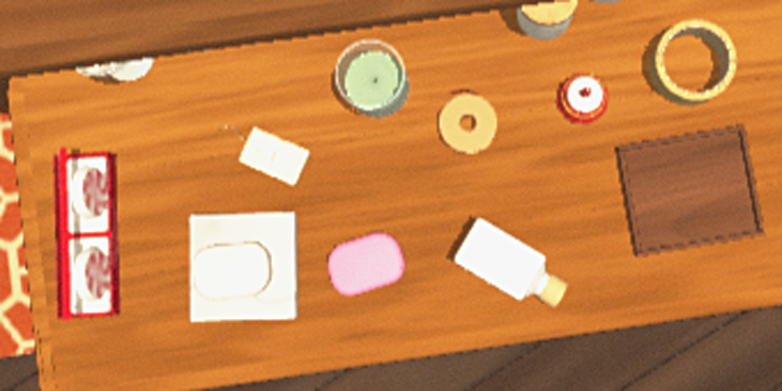

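View pics/side0.png

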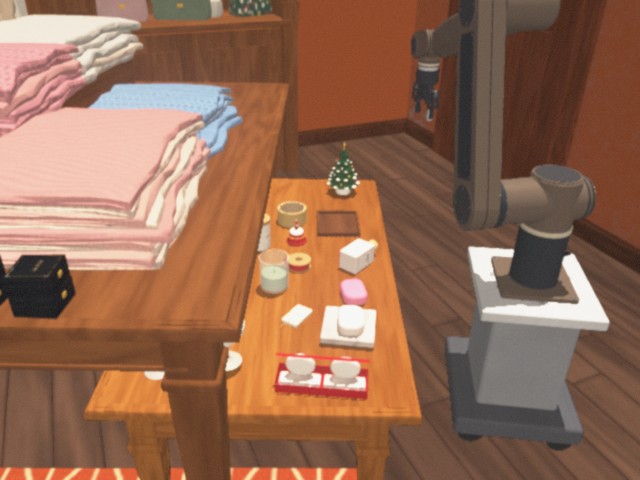

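Soap candidates in the top picture: the white bar at (203,278) on the plinth and the pink one at (260,275) on the table. The white bar fits, since it lies on the plinth and its top is 52 mm above the table; the enlarged crop above confirms it at (233,270). The bottle is at (320,276) with its stopper to the lower right, the empty tray at (400,244) and the plinth at (206,275). I'll move above the soap.

>>> {"api": "jog_arm", "payload": {
  "commands": "0.1 0.22 0 0 0 0.3;0.211 0.46 -0.03 0 0 0.6;0.211 0.46 -0.03 0 0 0.6;0.211 0.46 -0.03 0 0 0.6;0.211 0.46 -0.03 0 0 0.6;0.211 0.46 -0.03 0 0 0.6;0.211 0.46 -0.03 0 0 0.6;0.211 0.46 -0.03 0 0 0.6;0.211 0.46 -0.03 0 0 0.6;0.175 0.897 -0.111 0 0 1.221;0.175 0.897 -0.111 0 0 1.221;0.175 0.897 -0.111 0 0 1.221;0.175 0.897 -0.111 0 0 1.221;0.175 0.897 -0.111 0 0 1.221;0.175 0.897 -0.111 0 0 1.221;0.175 0.897 -0.111 0 0 1.221;0.175 0.897 -0.111 0 0 1.221;0.175 0.897 -0.111 0 0 1.221;0.175 0.897 -0.111 0 0 1.221",
  "gripper": 100
}}

```text
time: 3.72
eef_pos: [0.465, 0.2857, 0.1207]
tcp_rot: [0.674, 0.739, 0.0, 0.0]
contact_force: [-0.2, 0.6, 0.5]
opening: 1.0
```

```bash
cat >> h.py <<'E'
import json
def log():
    s=get_state(); print(s["time"],s["eef_pos"].round(4),s["tcp_rot"].round(4),s["qpos"].round(3),s["opening"],s["contact_force"].round(1))
    open("log.txt","a").write(json.dumps([s["qpos"].tolist(),s["eef_pos"].tolist(),s["tcp_rot"].tolist()])+"\n"); return s
E
python3 - <<'E'
from h import *
log()
c=vision.read_camera("wrist");save(c,"w1")
E
```

```text
3.725 [0.465  0.2857 0.1207] [6.742e-01 7.385e-01 1.000e-04 3.000e-04] [ 3.650e-01  1.230e-01  1.983e+00 -1.000e-03  1.035e+00  2.740e-01] 0.9996617043133416 [-0.2  0.6  0.5]
```

View pics/w1.png

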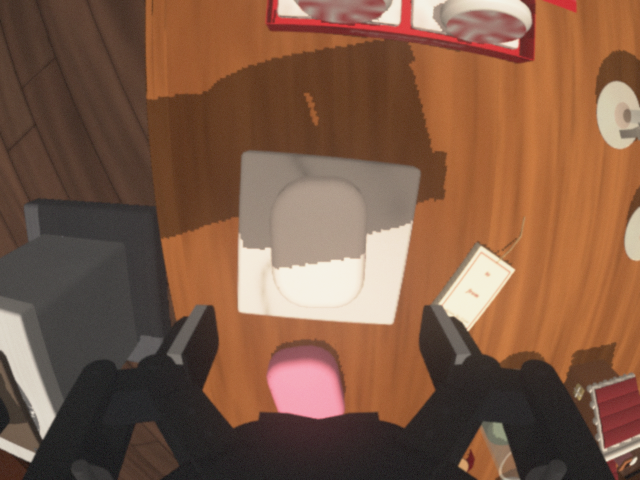

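The wrist view shows the white soap at (318,240), centred between the fingers and square to them; the pink bar is clear at (305,380). Descend and close.

>>> {"api": "jog_arm", "payload": {
  "commands": "0 0 -0.05 0 0 0;0 0 -0.07 0 0 0;0 0 -0.089 0 0 0;0 0 -0.089 0 0 0;0 0 -0.089 0 0 0"
}}

```text
time: 4.4
eef_pos: [0.4653, 0.2871, 0.0324]
tcp_rot: [0.674, 0.739, 0.001, 0.0]
contact_force: [-0.2, -0.4, 0.3]
opening: 1.001
```

>>> {"api": "jog_arm", "payload": {
  "commands": "0 0 0 0 0 0;0 0 0 0 0 0;0 0 0 0 0 0;0 0 0 0 0 0;0 0 0 0 0 0;0 0 0 0 0 0;0 0 0 0 0 0;0 0 0 0 0 0",
  "gripper": 40,
  "grip_force": 30
}}

```text
time: 5.4
eef_pos: [0.4652, 0.2876, 0.0328]
tcp_rot: [0.673, 0.739, 0.001, 0.0]
contact_force: [-1.1, -0.8, 5.3]
opening: 0.68
```

>>> {"api": "jog_arm", "payload": {
  "commands": "0 0 0.03 0 0 0;0 0 0.06 0 0 0;0 0 0.12 0 0 0;0 0 0.12 0 0 0;0 0 0.12 0 0 0"
}}

```text
time: 6.02
eef_pos: [0.4636, 0.287, 0.1507]
tcp_rot: [0.673, 0.739, -0.0, -0.0]
contact_force: [-0.1, 0.6, -1.9]
opening: 0.682
```

Run:
```python
from h import *
log()
c=vision.read_camera("wrist");save(c,"w2")
c=vision.read_camera("top");W=world(c)
x,y,z=W[...,0],W[...,1],W[...,2]
m=(x>.44)&(x<.64)&(y>-.34)&(y<-.13)&(z>.0105)&(z<.02)
print(cv2.minAreaRect(W[m][:,:2].astype(np.float32)))
r=cut_out("top","tray")
for q in r[:2]:
    p=W[q["pixels"]];p=p[~np.isnan(p[:,0])][:,:2]; print(q["conf"],q["box"],cv2.minAreaRect(p.astype(np.float32)),p.mean(0))
m=(x>.38)&(x<.56)&(y>.195)&(y<.36)&(z>.015)&(z<.035)
p=W[m][:,:2].astype(np.float32); print("plinth",cv2.minAreaRect(p),p.mean(0))
```

```text
6.025 [0.4636 0.287  0.1507] [ 6.734e-01  7.392e-01 -4.000e-04 -2.000e-04] [0.368 0.084 1.965 0.    1.094 0.275] 0.6815038208964238 [-0.1  0.6 -1.9]
((0.5626197457313538, -0.2237447053194046), (0.17501111328601837, 0.1640051305294037), 8.002494812011719)
0.89 [399.8, 242.6, 65.7, 57.5] ((0.5413058400154114, -0.23316392302513123), (0.1319790631532669, 0.15071451663970947), 8.415992736816406) [ 0.54122295 -0.23374047]
plinth ((0.46848568320274353, 0.27715742588043213), (0.12015834450721741, 0.11427312344312668), 0.45228341221809387) [0.4713863  0.26147103]
```

View pics/w2.png

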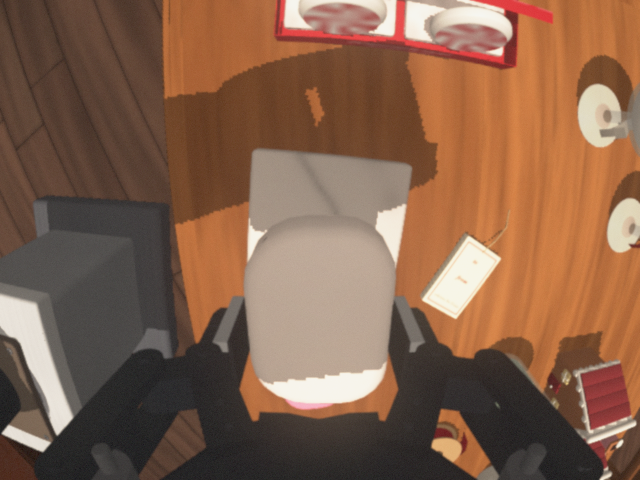

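The soap is held (opening 0.68). Carry it to the tray at (0.541, -0.233), yaw 0.147.

>>> {"api": "jog_arm", "payload": {
  "commands": "0.02 -0.05 0 0 0 0.01;0.03 -0.11 0 0 0 0.02;0.04 -0.17 0 0 0 0.03;0.05 -0.23 0 0 0 0.04;0.06 -0.29 0 0 0 0.05;0.065 -0.35 0 0 0 0.054;0.07 -0.41 0 0 0 0.054;0.075 -0.47 0 0 0 0.054;0.077 -0.505 -0.02 0 0 0.054;0.077 -0.52 -0.05 0 0 0.054;0.077 -0.52 -0.09 0 0 0.054;0.077 -0.52 -0.11 0 0 0.054;0.077 -0.52 -0.11 0 0 0.054;0.077 -0.52 -0.11 0 0 0.054"
}}

```text
time: 7.92
eef_pos: [0.5422, -0.2331, 0.0426]
tcp_rot: [0.653, 0.757, 0.0, 0.001]
contact_force: [0.4, 1.0, -0.3]
opening: 0.678
```

Run:
```python
from h import *
log()
c=vision.read_camera("wrist");save(c,"w3")
```

```text
7.925 [ 0.5422 -0.2331  0.0426] [6.531e-01 7.573e-01 1.000e-04 1.000e-03] [-0.578  0.326  1.906  0.     0.907 -0.725] 0.6784445558288092 [ 0.4  1.  -0.3]
```

View pics/w3.png

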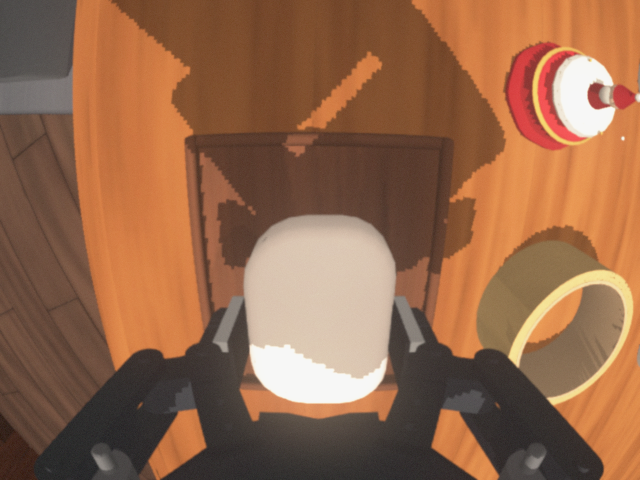

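The soap hangs over the tray, centred between its side walls (columns 190–450). Lower, release partly and retreat.

>>> {"api": "jog_arm", "payload": {
  "commands": "0 0 -0.015 0 0 0;0 0 -0.024 0 0 0;0 0 -0.027 0 0 0;0 0 -0.027 0 0 0"
}}

```text
time: 8.48
eef_pos: [0.541, -0.2326, 0.0148]
tcp_rot: [0.653, 0.757, -0.0, -0.001]
contact_force: [-3.0, 1.5, 4.2]
opening: 0.677
```

>>> {"api": "jog_arm", "payload": {
  "commands": "0 0 0 0 0 0;0 0 0 0 0 0;0 0 0 0 0 0",
  "gripper": 78
}}

```text
time: 8.85
eef_pos: [0.5412, -0.2329, 0.0141]
tcp_rot: [0.653, 0.757, 0.0, -0.0]
contact_force: [0.2, 0.6, -0.8]
opening: 0.778
```

>>> {"api": "jog_arm", "payload": {
  "commands": "0 0 0.02 0 0 0;0 0 0.06 0 0 0;0 0 0.12 0 0 0;-0.02 0.01 0.18 0 0 0;-0.04 0.02 0.2 0 0 0;-0.04 0.02 0.2 0 0 0"
}}

```text
time: 9.6
eef_pos: [0.502, -0.2133, 0.2185]
tcp_rot: [0.653, 0.757, 0.0, 0.004]
contact_force: [0.5, -0.7, -1.4]
opening: 0.777
```

```bash
python3 - <<'E'
from h import *
log()
c=vision.read_camera("side");W=world(c);save(c,"s3")
for q in cut_out("side","soap")[:4]+cut_out("side","bottle")[:2]:
    p=W[q["pixels"]];print(q["conf"],q["box"],np.nanmedian(p,0).round(3),np.nanpercentile(p,[3,97],axis=0).round(3).tolist())
c=vision.read_camera("top");W=world(c);save(c,"t3")
x,y,z=W[...,0],W[...,1],W[...,2]
for n,zl,zh in(("all",.012,.08),("top face",.052,.075)):
    m=(x>.38)&(x<.55)&(y>-.12)&(y<.06)&(z>zl)&(z<zh)
    print(n,cv2.minAreaRect(W[m][:,:2].astype(np.float32)),W[m].mean(0))
L=[json.loads(l) for l in open("log.txt")]
from scipy.spatial.transform import Rotation as R
for q,p,o in L: print(np.round(q,3),np.round(p,4),R.from_quat(o).as_matrix().round(3).tolist())
E
python3 - <<'E'
import cv2
a=cv2.imread("pics/t3.png");b=cv2.imread("pics/s3.png")
cv2.imwrite("pics/c3.png",cv2.hconcat([cv2.resize(a[200:320,280:450],None,fx=2.3,fy=2.3),cv2.resize(b[190:310,260:420],None,fx=2.3,fy=2.3)]))
E
```

```text
9.6 [ 0.502  -0.2133  0.2185] [6.532e-01 7.571e-01 5.000e-04 3.700e-03] [-0.588  0.007  1.913  0.     1.214 -0.735] 0.7766812907835707 [ 0.5 -0.7 -1.4]
0.88 [354.5, 292.0, 25.3, 26.6] [0.465 0.159 0.026] [[0.435, 0.11, 0.004], [0.497, 0.186, 0.03]]
0.6 [336.8, 220.9, 22.1, 14.9] [ 0.537 -0.206  0.031] [[0.511, -0.261, 0.01], [0.565, -0.185, 0.037]]
0.84 [358.9, 258.2, 39.7, 32.3] [0.465 0.013 0.042] [[0.422, -0.063, 0.005], [0.507, 0.041, 0.057]]
all ((0.45860737562179565, -0.026052743196487427), (0.1248922049999237, 0.05632232874631882), 58.11003494262695) [ 0.46198516 -0.02017985  0.0532158 ]
top face ((0.4684542417526245, -0.01034398004412651), (0.08760152757167816, 0.055729903280735016), 57.49119186401367) [ 0.46817348 -0.01035667  0.05621369]
[ 3.650e-01  1.230e-01  1.983e+00 -1.000e-03  1.035e+00  2.740e-01] [0.465  0.2857 0.1207] [[-0.091, 0.996, 0.001], [0.996, 0.091, -0.0], [-0.0, 0.001, -1.0]]
[0.368 0.084 1.965 0.    1.094 0.275] [0.4636 0.287  0.1507] [[-0.093, 0.996, -0.001], [0.996, 0.093, -0.0], [-0.0, -0.001, -1.0]]
[-0.578  0.326  1.906  0.     0.907 -0.725] [ 0.5422 -0.2331  0.0426] [[-0.147, 0.989, 0.002], [0.989, 0.147, -0.001], [-0.001, 0.002, -1.0]]
[-0.588  0.007  1.913  0.     1.214 -0.735] [ 0.502  -0.2133  0.2185] [[-0.147, 0.989, 0.006], [0.989, 0.147, -0.004], [-0.005, 0.006, -1.0]]
```

View pics/c3.png

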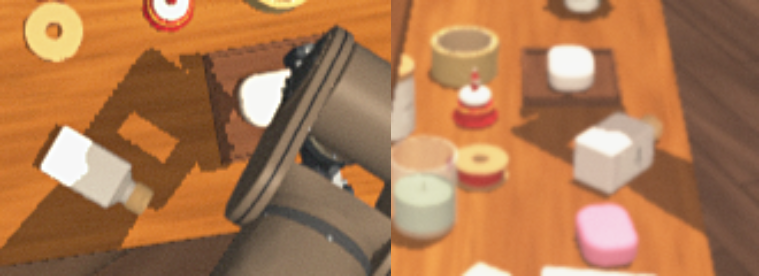

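The soap lies white and flat in the dark tray (side crop at (572,68)) and the bottle hasn't moved. Next I fit the arm's kinematics from the logged poses, so I can check the tilted grasp and placing before moving.

Run:
```python
from h import *
from scipy.optimize import least_squares
L=[json.loads(l) for l in open("log.txt")]
D=[([-1.27800439e+00,  2.87184530e-01,  1.57817304e+00,0,1.27857,-.15],[0.28904695, -0.60926182,  0.22993673])]+[(q,p) for q,p,o in L]
Q=np.array([d[0] for d in D]);P=np.array([d[1] for d in D])
c,s=np.cos(Q[:,0]),np.sin(Q[:,0])
X=P[:,0]*c+P[:,1]*s; Y=-P[:,0]*s+P[:,1]*c
print("radial",X.round(4),"lateral",Y.round(4), "sum",(Q[:,1]+Q[:,2]+Q[:,4]).round(3))
def f(v,full=True):
    a1,h,L2,L3,ph=v
    return np.r_[a1+L2*np.sin(Q[:,1])+L3*np.sin(Q[:,1]+Q[:,2]+ph)-X, h+L2*np.cos(Q[:,1])+L3*np.cos(Q[:,1]+Q[:,2]+ph)-P[:,2]]
for ph0 in (0,-.1,.1):
  r=least_squares(f,[0,.1,.4,.4,ph0]);print(r.x.round(4),r.cost,abs(r.fun).max())
g=lambda v:f(np.r_[0,v[:3],0]);r=least_squares(g,[.1,.4,.4]);print(r.x.round(4),abs(r.fun).max())
```

```text
radial [0.6668 0.5364 0.5358 0.5815 0.536 ] lateral [0.1009 0.1008 0.1009 0.1009 0.1009] sum [3.144 3.141 3.142 3.139 3.134]
[ 0.001  -0.0062  0.439   0.5724  0.0342] 1.2512429376435885e-06 0.0010225520486273343
[ 0.001  -0.0062  0.439   0.5724  0.0342] 1.2512429376427534e-06 0.0010225518650625043
[ 0.001  -0.0062  0.439   0.5724  0.0342] 1.2512429376428059e-06 0.0010225518595969874
[-0.0185  0.4306  0.565 ] 0.004121697483760567
```

```bash
cat > kin.py <<'E'
import numpy as np
from scipy.spatial.transform import Rotation as R
from scipy.optimize import least_squares
LO=np.array([-2.77,-.9,.21,-1.53,.24,-2.84]);HI=np.array([2.77,2.22,2.48,4.67,2.81,2.84])
# params
PR=dict(a1=.001,L2=.439,L3=.5724,ph=.0342,lat=.1009,hd=-.0062,d6=.29)
def fk(q,P=PR):
    A=R.from_euler("z",q[0])
    w=np.array([P["a1"]+P["L2"]*np.sin(q[1])+P["L3"]*np.sin(q[1]+q[2]+P["ph"]),P["lat"],P["hd"]+P["d6"]+P["L2"]*np.cos(q[1])+P["L3"]*np.cos(q[1]+q[2]+P["ph"])])
    M=A*R.from_euler("y",q[1]+q[2])*R.from_euler("z",q[3])*R.from_euler("y",q[4])*R.from_euler("z",q[5]-np.pi/2)
    return A.apply(w)+P["d6"]*M.as_matrix()[:,2],M
def ik(p,M,q0=None,P=PR,n=40):
    best=None;rng=np.random.default_rng(0)
    for i in range(n):
        s=q0 if (i==0 and q0 is not None) else rng.uniform(LO,HI)
        def f(q):
            a,b=fk(q,P);return np.r_[(a-p)*5,(M.inv()*b).as_rotvec()]
        r=least_squares(f,np.clip(s,LO+1e-3,HI-1e-3),bounds=(LO,HI))
        if best is None or r.cost<best.cost-1e-9: best=r
        if q0 is not None and best.cost<1e-8: break
    return best.x,best.cost
def frame(zt,yt):
    zt=np.array(zt,float);zt/=np.linalg.norm(zt);yt=np.array(yt,float);yt-=zt*(yt@zt);yt/=np.linalg.norm(yt)
    return R.from_matrix(np.c_[np.cross(yt,zt),yt,zt])
E
python3 - <<'E'
from kin import *
import json
for l in open("log.txt"):
    q,p,o=json.loads(l);a,b=fk(q);print((a-p).round(4),(R.from_quat(o).inv()*b).as_rotvec().round(3))
zb=np.array([-.534,-.845,0]);xb=np.array([.845,-.534,0]);dn=np.array([0,0,-1.])
for d6 in (.25,.30,.35):
  P=dict(PR,d6=d6)
  for t in (25,35,45):
    t=np.radians(t);g=.067
    base=np.array([.492,.0269,.028])
    zt=np.cos(t)*dn-np.sin(t)*zb
    for sg in (1,-1):
        q,c=ik(base+g*zb+.019*zt,frame(zt,sg*xb),P=P)
        zt2=np.array([0,-np.cos(t),-np.sin(t)])
        q2,c2=ik(np.array([.468,.281,.026+g])+.019*zt2,frame(zt2,[sg,0,0]),P=P)
        print(d6,round(np.degrees(t)),sg,"grasp",q.round(2),"%.1e"%c,"place",q2.round(2),"%.1e"%c2)
E
```

```text
[ 0.0006  0.0002 -0.0001] [ 0.     0.    -3.142]
[ 0.0007  0.0003 -0.0001] [ 0.    -0.    -3.142]
[ 0.0001 -0.0001  0.0001] [ 0.     0.    -3.142]
[ 0.001  -0.0007 -0.0001] [ 0.    -0.    -3.142]
0.25 25 1 grasp [-0.51  0.1   2.32  0.63  0.8   2.73] 2.6e-24 place [ 0.66  0.64  1.68 -0.81  1.69 -2.19] 6.5e-20
0.25 25 -1 grasp [-0.51  0.1   2.32  0.63  0.8  -0.41] 2.2e-20 place [ 0.66  0.64  1.68 -0.81  1.69  0.95] 7.2e-19
0.25 35 1 grasp [-0.6   0.13  2.34  0.83  0.89  2.49] 1.2e-22 place [ 0.64  0.56  1.72 -0.72  1.56 -2.23] 1.0e-21
0.25 35 -1 grasp [-0.6   0.13  2.34  0.83  0.89 -0.65] 2.7e-17 place [ 0.64  0.56  1.72 -0.72  1.56  0.92] 5.6e-31
0.25 45 1 grasp [-0.68  0.19  2.35  0.98  1.    2.3 ] 6.1e-21 place [ 0.6   0.49  1.77 -0.63  1.44 -2.27] 2.0e-22
0.25 45 -1 grasp [-0.68  0.19  2.35  0.98  1.   -0.84] 2.6e-28 place [ 0.6   0.49  1.77 -0.63  1.44  0.87] 6.6e-31
0.3 25 1 grasp [-0.57  0.1   2.34  0.62  0.81  2.68] 2.0e-21 place [ 0.71  0.75  1.57 -0.77  1.72 -2.17] 7.3e-29
0.3 25 -1 grasp [-0.57  0.1   2.34  0.62  0.81 -0.46] 1.2e-17 place [ 0.71  0.75  1.57 -0.77  1.72  0.98
[... 450 characters left out ...]
0.9 ] 2.1e-31
0.35 25 1 grasp [-0.62  0.1   2.35  0.61  0.82  2.63] 2.3e-24 place [ 0.76  0.85  1.46 -0.73  1.75 -2.15] 4.0e-21
0.35 25 -1 grasp [-0.62  0.1   2.35  0.61  0.82 -0.51] 1.0e-28 place [ 0.76  0.85  1.46 -0.73  1.75  1.  ] 3.3e-20
0.35 35 1 grasp [-0.75  0.17  2.36  0.79  0.92  2.37] 6.9e-29 place [ 0.73  0.73  1.55 -0.66  1.61 -2.17] 8.9e-25
0.35 35 -1 grasp [-0.75  0.17  2.36  0.79  0.92 -0.77] 1.1e-24 place [ 0.73  0.73  1.55 -0.66  1.61  0.97] 1.2e-31
0.35 45 1 grasp [-0.86  0.27  2.34  0.91  1.04  2.16] 1.8e-17 place [ 0.69  0.62  1.63 -0.58  1.48 -2.22] 7.7e-25
0.35 45 -1 grasp [-0.86  0.27  2.34  0.91  1.04 -0.98] 2.4e-25 place [ 0.69  0.62  1.63 -0.58  1.48  0.92] 9.9e-31
```

Run:
```python
from kin import *
a=.147;cur=frame([0,0,-1],[np.cos(a),np.sin(a),0]);cp=np.array([.501,-.213,.2145])
zb=np.array([-.5325,-.8464,0]);xb=np.array([.8464,-.5325,0]);t=np.radians(35)
zt=np.cos(t)*np.array([0,0,-1.])-np.sin(t)*zb
T=frame(zt,xb);rv=(T*cur.inv()).as_rotvec();print("turn",rv.round(3))
base=np.array([.492,.0269,.028]);g=base+.067*zb+.017*zt
for b in (.12,.06,0):
    p=g-b*zt;q,c=ik(p,T*R.from_euler("z",np.pi));print(b,p.round(4),(p-cp).round(4),q.round(2),c)
```

```text
turn [ 0.61  -0.128 -0.686]
0.12 [ 0.4249 -0.0798  0.1124] [-0.0761  0.1332 -0.1021] [-0.83 -0.11  2.35  0.64  1.17 -0.61] 3.8539419773913315e-17
0.06 [ 0.4432 -0.0507  0.0632] [-0.0578  0.1623 -0.1513] [-0.75  0.01  2.36  0.71  1.04 -0.64] 1.046748317378307e-27
0 [ 0.4615 -0.0216  0.0141] [-0.0395  0.1914 -0.2004] [-0.66  0.14  2.35  0.81  0.91 -0.7 ] 3.919826738920937e-28
```

>>> {"api": "jog_arm", "payload": {
  "commands": "-0.02 0.04 0 0.15 -0.03 -0.17;-0.04 0.08 -0.02 0.3 -0.064 -0.343;-0.06 0.11 -0.05 0.46 -0.096 -0.52;-0.076 0.133 -0.08 0.61 -0.128 -0.686;-0.076 0.133 -0.102 0.61 -0.128 -0.686;-0.076 0.133 -0.102 0.61 -0.128 -0.686;-0.076 0.133 -0.102 0.61 -0.128 -0.686;-0.076 0.133 -0.102 0.61 -0.128 -0.686",
  "gripper": 100
}}

```text
time: 10.8
eef_pos: [0.4265, -0.0806, 0.1137]
tcp_rot: [0.834, 0.462, 0.263, -0.144]
contact_force: [-0.2, -0.4, 1.2]
opening: 1.002
```

Run:
```python
from h import *
from kin import *
s=log()
L=[json.loads(l) for l in open("log.txt")]
def f(v):
    P=dict(a1=v[0],L2=v[1],L3=v[2],ph=v[3],lat=.1009,hd=v[4],d6=v[5]);return np.concatenate([fk(q,P)[0]-p for q,p,o in L])
r=least_squares(f,[.001,.439,.5724,.034,-.006,.29]);print(r.x.round(4),abs(r.fun).max())
print((R.from_quat(s["tcp_rot"]).inv()*fk(s["qpos"])[1]).as_rotvec(), R.from_quat(s["tcp_rot"]).as_matrix().round(3))
c=vision.read_camera("wrist");save(c,"w4")
W=None
for q in cut_out("wrist","label")[:3]+cut_out("wrist","bottle")[:3]: print(q["conf"],q["box"],q["pixels"].sum())
```

```text
10.8 [ 0.4265 -0.0806  0.1137] [ 0.8344  0.4624  0.2631 -0.1441] [-0.774 -0.12   2.338  0.657  1.159 -0.559] 1.0019341142148568 [-0.2 -0.4  1.2]
[-0.      0.443   0.5729  0.036  -0.009   0.2493] 1.9440282716942647e-12
[ 1.74393425e-16  0.00000000e+00 -3.14159265e+00] [[ 0.434  0.847  0.306]
 [ 0.696 -0.531  0.484]
 [ 0.572  0.003 -0.82 ]]
0.79 [319.4, 230.4, 87.2, 187.9] 13551
0.31 [295.4, 5.8, 40.8, 9.4] 374
0.76 [316.4, 227.8, 93.2, 187.3] 13904
0.42 [556.4, 210.2, 70.3, 64.3] 3344
```

View pics/w4.png

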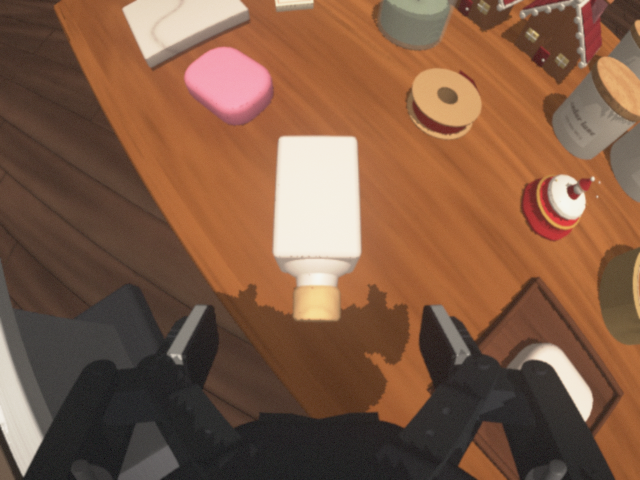

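The wrist view shows the bottle at (317,228), upright in the picture and centred between the fingers (208 and 430), with the stopper nearest the gripper. Go in along the tool axis.

>>> {"api": "jog_arm", "payload": {
  "commands": "0.01 0.016 -0.027 0 0 0;0.02 0.032 -0.054 0 0 0;0.028 0.045 -0.0755 0 0 0;0.033 0.0528 -0.089 0 0 0;0.0365 0.0584 -0.098 0 0 0;0.0365 0.0584 -0.098 0 0 0;0.0365 0.0584 -0.098 0 0 0"
}}

```text
time: 11.82
eef_pos: [0.4622, -0.0219, 0.0149]
tcp_rot: [0.835, 0.461, 0.263, -0.145]
contact_force: [0.7, 0.5, -0.5]
opening: 1.0
```

Run:
```python
from h import *
s=log()
c=vision.read_camera("wrist");save(c,"w5")
```

```text
11.825 [ 0.4622 -0.0219  0.0149] [ 0.8348  0.4613  0.2634 -0.1449] [-0.602  0.131  2.337  0.826  0.894 -0.646] 1.0003297542034078 [ 0.7  0.5 -0.5]
```

View pics/w5.png

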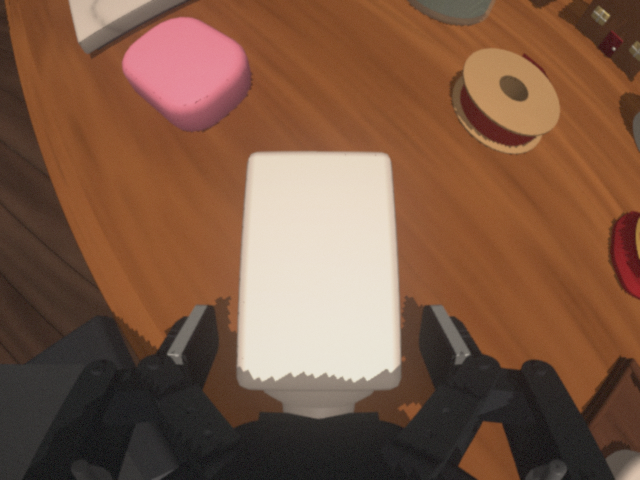

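The bottle body sits between the pads with no contact force. Close.

>>> {"api": "jog_arm", "payload": {
  "commands": "0 0 0 0 0 0;0 0 0 0 0 0;0 0 0 0 0 0;0 0 0 0 0 0;0 0 0 0 0 0;0 0 0 0 0 0;0 0 0 0 0 0;0 0 0 0 0 0",
  "gripper": 35,
  "grip_force": 60
}}

```text
time: 12.88
eef_pos: [0.4623, -0.0221, 0.0149]
tcp_rot: [0.835, 0.461, 0.263, -0.145]
contact_force: [-2.3, -3.4, 5.6]
opening: 0.648
```

>>> {"api": "jog_arm", "payload": {
  "commands": "0 0 0.02 0 0 0;0 0 0.05 0 0 0;0 0 0.09 0 0 0;0 0 0.13 0 0 0;0 0 0.16 0 0 0;0 0 0.16 0 0 0;0 0 0.16 0 0 0"
}}

```text
time: 13.75
eef_pos: [0.4605, -0.0208, 0.1722]
tcp_rot: [0.835, 0.461, 0.262, -0.147]
contact_force: [-0.1, -0.2, -3.5]
opening: 0.647
```

```bash
python3 - <<'E'
from h import *
s=log()
for n in ("wrist","side"):
    c=vision.read_camera(n);save(c,n[0]+"6")
W=world(c)
for q in cut_out("side","label")[:2]+cut_out("side","bottle")[:2]: 
    p=W[q["pixels"]];print(q["conf"],q["box"],np.nanmedian(p,0).round(3),np.nanpercentile(p,[3,97],axis=0).round(3).tolist())
E
python3 - <<'E'
import cv2
a=cv2.imread("pics/w6.png");b=cv2.imread("pics/s6.png")
cv2.imwrite("pics/c6.png",cv2.hconcat([cv2.resize(a,(400,300)),cv2.resize(b[130:310,250:490],(400,300))]))
E
```

```text
13.75 [ 0.4605 -0.0208  0.1722] [ 0.8351  0.461   0.2619 -0.1467] [-0.602 -0.209  2.289  0.666  1.184 -0.338] 0.6465587010347422 [-0.1 -0.2 -3.5]
0.94 [360.6, 205.3, 35.6, 34.8] [0.468 0.017 0.197] [[0.429, -0.387, 0.001], [0.522, 0.043, 0.214]]
0.78 [359.9, 206.8, 38.2, 31.1] [0.468 0.02  0.2  ] [[0.433, -0.037, 0.162], [0.507, 0.043, 0.214]]
0.42 [299.2, 317.4, 31.3, 25.1] [0.592 0.253 0.009] [[0.564, 0.215, -0.001], [0.622, 0.284, 0.013]]
```

View pics/c6.png

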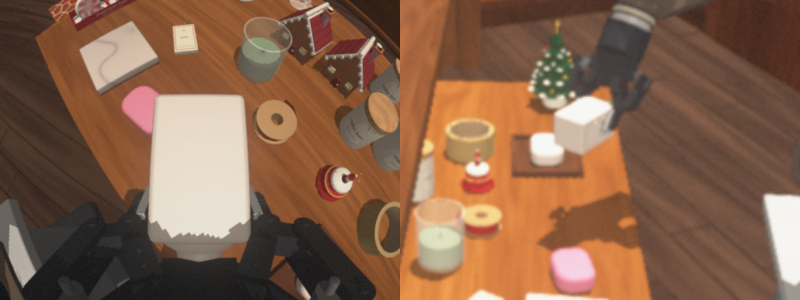

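The bottle is gripped level and did not slip. Plan the turn (90° tilt plus yaw) to above the plinth.

Run:
```python
from h import *
from kin import *
PR.update(a1=0,L2=.443,L3=.5729,ph=.036,hd=-.009,d6=.2493)
s=get_state();tcp=s["eef_pos"];
# commanded pose
zb=np.array([-.5325,-.8464,0]);xb=np.array([.8464,-.5325,0]);t=np.radians(35)
zt=np.cos(t)*np.array([0,0,-1.])-np.sin(t)*zb;C=frame(zt,xb)
cp=np.array([.4615,-.0216,.0145+.16])
b_t=C.inv().apply(np.array([.492,.0269,.028])-np.array([.4623,-.0221,.0149]));print("base in tool",b_t.round(4)); b_t[1]=0
zt2=np.array([0,-np.cos(t),-np.sin(t)]);T=frame(zt2,[1,0,0])
def tgt(h): return np.array([.4683,.2812,.024+h])-T.apply(b_t)
rv=(T*C.inv()).as_rotvec();print("turn",rv.round(4),np.degrees(np.linalg.norm(rv)))
end=tgt(.06);q=s["qpos"]
for k in np.linspace(0,1,14):
    p=cp+(end-cp)*k+np.array([0,0,.05*np.sin(np.pi*k)]);M=R.from_rotvec(rv*k)*C
    q,c=ik(p,M*R.from_euler("z",np.pi),q0=q)
    bz=p+M.apply(b_t); print((p-cp).round(3),(rv*k).round(3),"q",q.round(2),"%.0e"%c,"base",bz.round(3))
for h in(.06,.0): print(h,(tgt(h)-cp).round(4),tgt(h).round(4))
```

```text
base in tool [ 0.0544 -0.001   0.0221]
turn [-1.5256  0.44    0.44  ] 94.40340243564275
[0. 0. 0.] [-0.  0.  0.] q [-0.6  -0.21  2.29  0.67  1.19 -0.34] 5e-17 base [0.492 0.027 0.188]
[0.001 0.022 0.009] [-0.117  0.034  0.034] q [-0.49 -0.25  2.27  0.55  1.14 -0.21] 1e-26 base [0.491 0.051 0.19 ]
[0.001 0.045 0.018] [-0.235  0.068  0.068] q [-0.37 -0.28  2.25  0.41  1.1  -0.07] 2e-26 base [0.49  0.075 0.192]
[0.002 0.067 0.025] [-0.352  0.102  0.102] q [-0.25 -0.27  2.22  0.26  1.09  0.07] 6e-26 base [0.489 0.098 0.192]
[0.002 0.089 0.031] [-0.469  0.135  0.135] q [-0.13 -0.25  2.18  0.11  1.09  0.22] 2e-26 base [0.487 0.119 0.191]
[0.003 0.111 0.034] [-0.587  0.169  0.169] q [-0.01 -0.21  2.14 -0.03  1.11  0.36] 1e-27 base [0.485 0.14  0.187]
[0.003 0.134 0.034] [-0.704  0.203  0.203] q [ 0.1  -0.16  2.09 -0.16  1.15  0.48] 4e-28 base [0.483 0.16  0.181]
[0.004 0.156 0.032] [-0.821  0.237  0.237] q [ 0.21 -0.09  2.04 -0.28  1.2   0.58] 1e-28 base [0.481 0.18  0.172]
[0.004 0.178 0.026] [-0.939  0.271  0.271] q [ 0.3  -0.01  2.   -0.38  1.26  0.67] 3e-29 base [0.479 0.198 0.161]
[0.005 0.201 0.018] [-1.056  0.305  0.305] q [ 0.38  0.08  1.95 -0.47  1.33  0.73] 2e-30 base [0.477 0.216 0.148]
[0.005 0.223 0.008] [-1.174  0.338  0.338] q [ 0.46  0.17  1.89 -0.55  1.4   0.79] 3e-31 base [0.474 0.233 0.133]
[ 0.006  0.245 -0.005] [-1.291  0.372  0.372] q [ 0.53  0.27  1.84 -0.61  1.48  0.82] 1e-31 base [0.472 0.249 0.117]
[ 0.006  0.267 -0.019] [-1.408  0.406  0.406] q [ 0.59  0.37  1.78 -0.67  1.55  0.85] 5e-31 base [0.47  0.265 0.1  ]
[ 0.007  0.29  -0.033] [-1.526  0.44   0.44 ] q [ 0.64  0.48  1.71 -0.72  1.63  0.86] 3e-31 base [0.468 0.281 0.084]
0.06 [ 0.0068  0.2897 -0.0332] [0.4683 0.2681 0.1413]
0.0 [ 0.0068  0.2897 -0.0932] [0.4683 0.2681 0.0813]
```

>>> {"api": "jog_arm", "payload": {
  "commands": "0.001 0.022 0.009 -0.117 0.034 0.034;0.001 0.045 0.018 -0.235 0.068 0.068;0.002 0.067 0.025 -0.352 0.102 0.102;0.002 0.089 0.031 -0.469 0.135 0.135;0.003 0.111 0.034 -0.587 0.169 0.169;0.003 0.134 0.034 -0.704 0.203 0.203;0.004 0.156 0.032 -0.821 0.237 0.237;0.004 0.178 0.026 -0.939 0.271 0.271;0.005 0.201 0.018 -1.056 0.305 0.305;0.005 0.223 0.008 -1.174 0.338 0.338;0.006 0.245 -0.005 -1.291 0.372 0.372;0.006 0.267 -0.019 -1.408 0.406 0.406;0.007 0.29 -0.033 -1.526 0.44 0.44;0.007 0.29 -0.033 -1.526 0.44 0.44;0.007 0.29 -0.033 -1.526 0.44 0.44;0.007 0.29 -0.033 -1.526 0.44 0.44"
}}

```text
time: 15.95
eef_pos: [0.4694, 0.2681, 0.1428]
tcp_rot: [0.628, 0.627, -0.326, 0.326]
contact_force: [0.1, -0.7, -2.2]
opening: 0.646
```

```bash
python3 - <<'E'
from h import *
s=log();from kin import *;print(R.from_quat(s["tcp_rot"]).as_matrix().round(3).tolist())
for n in ("wrist","top","side"):
    c=vision.read_camera(n);save(c,n[0]+"7")
    if n!="wrist":
        W=world(c);np.save(n+"7.npy",W)
        for q in cut_out(n,"bottle")[:2]:
            p=W[q["pixels"]];print(n,q["conf"],q["box"],np.nanmedian(p,0).round(3),np.nanpercentile(p,[3,97],axis=0).round(3).tolist())
E
python3 - <<'E'
import cv2
a=cv2.imread("pics/w7.png");b=cv2.imread("pics/s7.png")
cv2.imwrite("pics/c7.png",cv2.hconcat([cv2.resize(a,(400,300)),cv2.resize(b[240:360,270:430],(400,300),interpolation=cv2.INTER_CUBIC)]))
E
```

```text
15.95 [0.4694 0.2681 0.1428] [ 0.6284  0.6266 -0.3256  0.3263] [ 0.636  0.476  1.712 -0.72   1.635  0.856] 0.645628903800918 [ 0.1 -0.7 -2.2]
[[0.003, 1.0, -0.0], [0.575, -0.002, -0.818], [-0.818, 0.002, -0.575]]
top 0.72 [191.2, 277.1, 32.7, 24.0] [0.469 0.268 0.175] [[0.443, 0.253, 0.101], [0.494, 0.305, 0.213]]
top 0.6 [352.5, 204.5, 24.3, 17.0] [ 0.648 -0.11   0.026] [[0.626, -0.14, -0.001], [0.676, -0.086, 0.061]]
side 0.62 [349.6, 304.1, 26.1, 12.2] [0.484 0.31  0.1  ] [[0.443, 0.223, 0.021], [0.495, 0.512, 0.253]]
side 0.53 [348.3, 326.9, 56.8, 41.5] [0.467 0.298 0.023] [[0.411, 0.229, 0.002], [0.524, 0.343, 0.027]]
```

View pics/c7.png

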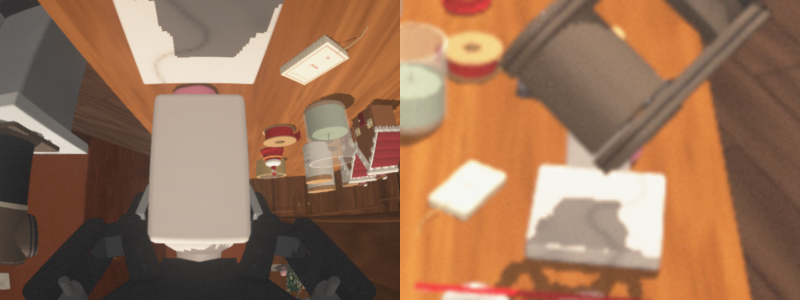

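View pics/t7.png

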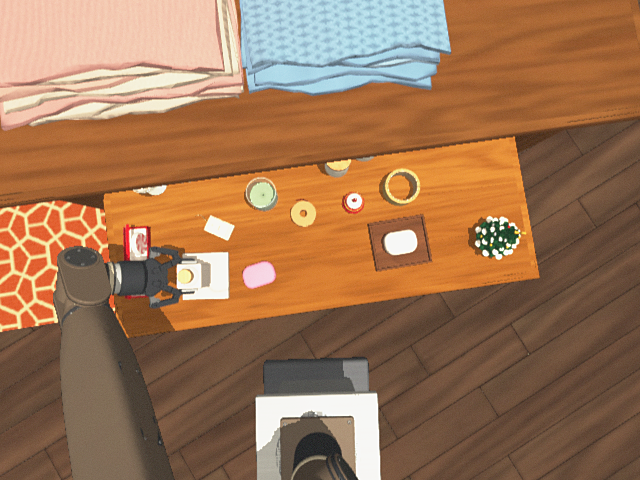

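Run:
```python
import numpy as np
W=np.load("top7.npy")[255:300,170:215]
x,y,z=W[...,0],W[...,1],W[...,2]
for lo,hi in((.20,.225),(.15,.19)):
    m=(z>lo)&(z<hi)&(x>.43)&(x<.51)&(y<.31)&(y>.23)
    p=W[m];print(m.sum(),p.mean(0).round(4),p.min(0).round(4),p.max(0).round(4))
np.set_printoptions(linewidth=220)
print(z[::2,::2].round(3)[:, :18])
W=np.load("side7.npy")
x,y,z=W[...,0],W[...,1],W[...,2]
m=(x>.42)&(x<.52)&(y>.29)&(y<.325)&(z>.05)&(z<.15)
p=W[m];print(m.sum(),p.min(0).round(4),p.max(0).round(4))
if len(p)>20:
    A=np.c_[p[:,0],p[:,2],np.ones(len(p))];s=np.linalg.lstsq(A,p[:,1],rcond=None)[0];r=p[:,1]-A@s;print(s,r.std())
```

```text
176 [0.4684 0.2801 0.2103] [0.4538 0.2653 0.2004] [0.4827 0.2978 0.2147]
687 [0.4698 0.2793 0.1726] [0.43   0.2529 0.1503] [0.5083 0.31   0.1896]
[[ 0.174  0.179  0.187  0.182  0.177  0.006  0.019  0.029  0.026  0.025  0.022  0.024  0.025  0.025  0.024  0.028  0.021  0.026]
 [-0.001  0.174  0.183  0.179  0.176  0.002  0.022  0.026  0.023  0.026  0.023  0.025  0.026  0.023  0.024  0.02   0.025  0.02 ]
 [ 0.001  0.004  0.182  0.185  0.181  0.18   0.174  0.169  0.168  0.163  0.161  0.159  0.156  0.025  0.025  0.024  0.02   0.027]
 [ 0.175  0.188  0.189  0.182  0.181  0.18   0.172  0.168  0.166  0.161  0.16   0.157  0.155  0.023  0.023  0.025  0.025  0.023]
 [ 0.196  0.191  0.184  0.183  0.182  0.176  0.179  0.175  0.172  0.167  0.163  0.163  0.157  0.16   0.021  0.023  0.027  0.029]
 [ 0.201  0.188  0.188 -0.004  0.174  0.171  0.173  0.173  0.172  0.173  0.174  0.169  0.172  0.173  0.176  0.172  0.163  0.142]
 [ 0.197  0.001  0.001 -0.     0.172  0.174  0.173  0.172  0.178  0.179  0.179  0.176  0.174  0.17   0.171  0.172  0.162  0.143]
 [ 0.001 -0.002 -0.001 -0.     0.175  0.175  0.179 
[... 1423 characters left out ...]
72  0.169  0.168  0.167  0.161  0.159  0.027  0.026  0.024  0.024  0.027]
 [ 0.001  0.171  0.191  0.189  0.18   0.179    nan  0.17   0.167  0.16   0.161  0.16   0.154  0.027  0.023  0.023  0.024  0.026]
 [-0.001  0.003  0.182  0.179  0.176  0.176  0.004  0.021  0.024  0.024  0.024  0.025  0.027  0.022  0.024  0.024  0.031  0.024]
 [-0.002  0.175  0.18   0.179  0.178  0.001 -0.002  0.021  0.026  0.02   0.027  0.024  0.022  0.024  0.027  0.024  0.02   0.018]
 [ 0.192  0.19   0.188  0.185  0.183  0.001  0.004  0.025  0.025  0.023  0.024  0.026  0.025  0.021  0.025  0.02   0.021 -0.   ]]
124 [0.4411 0.3053 0.0856] [0.4952 0.3162 0.1217]
[-0.03874633  0.04957314  0.32403786] 0.0019356251517302248
```

The stopper's top is at (0.468, 0.280, 0.211), so the bottle is upright, centred over the plinth, with its underside about 62 mm above the plinth top. Lower, slowly at the end.

>>> {"api": "jog_arm", "payload": {
  "commands": "0 0 -0.015 0 0 0;0 0 -0.03 0 0 0;0 0 -0.042 0 0 0;0 0 -0.05 0 0 0;0 0 -0.055 0 0 0;0 0 -0.058 0 0 0;0 0 -0.058 0 0 0;0 0 -0.058 0 0 0"
}}

```text
time: 17.2
eef_pos: [0.469, 0.2687, 0.0838]
tcp_rot: [0.627, 0.627, -0.326, 0.327]
contact_force: [0.0, 0.1, -2.0]
opening: 0.648
```

>>> {"api": "jog_arm", "payload": {
  "commands": "0 0 -0.001 0 0 0;0 0 -0.002 0 0 0;0 0 -0.002 0 0 0;0 0 -0.002 0 0 0"
}}

```text
time: 17.7
eef_pos: [0.4688, 0.2685, 0.0814]
tcp_rot: [0.627, 0.627, -0.327, 0.327]
contact_force: [0.2, 0.6, -1.3]
opening: 0.651
```

>>> {"api": "jog_arm", "payload": {
  "commands": "0 0 -0.0005 0 0 0;0 0 -0.001 0 0 0;0 0 -0.001 0 0 0;0 0 -0.001 0 0 0"
}}

```text
time: 18.2
eef_pos: [0.4688, 0.2686, 0.0813]
tcp_rot: [0.627, 0.627, -0.327, 0.327]
contact_force: [-2.1, 0.3, 5.6]
opening: 0.65
```

Run:
```python
from h import *
for i in range(4):
    vision.read_camera("wrist");s=get_state();print(s["contact_force"].round(2),s["wrist_torque"].round(2),s["eef_pos"].round(4))
c=vision.read_camera("wrist");save(c,"w8")
```

```text
[-1.15  0.06  5.56] [-0.19  0.52 -0.2 ] [0.4688 0.2686 0.0813]
[-0.93  0.47  5.92] [-0.14  0.49 -0.23] [0.4688 0.2685 0.0813]
[-2.1   0.55  5.85] [-0.15  0.47 -0.21] [0.4688 0.2685 0.0813]
[-2.83  1.2   5.7 ] [-0.13  0.47 -0.21] [0.4688 0.2686 0.0813]
```

View pics/w8.png

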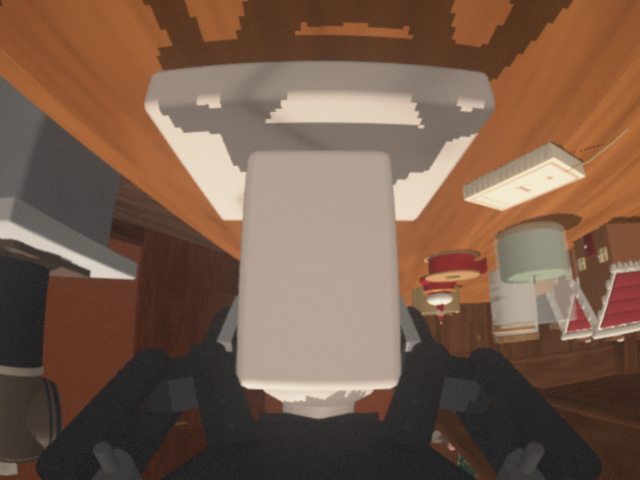

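Wrist force changed by +7.5 N: the bottle is seated, centred and square on the plinth. Release and withdraw along the tool axis.

>>> {"api": "jog_arm", "payload": {
  "commands": "0 0 0 0 0 0;0 0 0 0 0 0;0 0 0 0 0 0;0 0 0 0 0 0",
  "gripper": 80
}}

```text
time: 18.95
eef_pos: [0.4688, 0.2685, 0.0801]
tcp_rot: [0.627, 0.627, -0.327, 0.327]
contact_force: [0.9, 0.9, -0.8]
opening: 0.8
```

>>> {"api": "jog_arm", "payload": {
  "commands": "0 0 0 0 0 0;0 0 0 0 0 0;0 0.008 0.0057 0 0 0;0 0.02 0.014 0 0 0;0 0.04 0.028 0 0 0;0 0.06 0.042 0 0 0;0 0.08 0.056 0 0 0;0 0.1 0.08 0 0 0;0 0.1 0.12 0 0 0;0 0.1 0.12 0 0 0;0 0.1 0.12 0 0 0",
  "gripper": 100
}}

```text
time: 20.32
eef_pos: [0.4685, 0.3689, 0.2002]
tcp_rot: [0.627, 0.627, -0.326, 0.326]
contact_force: [-0.8, 0.0, -0.5]
opening: 1.0
```

```bash
python3 - <<'E'
from h import *
s=log()
for n in ("wrist","top","side"):
    c=vision.read_camera(n);save(c,n[0]+"9")
    if n!="wrist":
        W=world(c)
        for k in ("bottle","label","soap","mint_box","tags"):
          for q in cut_out(n,k)[:2]:
            p=W[q["pixels"]];print(n,k,round(q["conf"],2),np.round(q["box"]),np.nanmedian(p,0).round(3),np.nanpercentile(p,[3,97],axis=0).round(3).tolist())
        if n=="top":
            x,y,z=W[...,0],W[...,1],W[...,2]
            for lo,hi in ((.14,.16),(.105,.14)):
                m=(z>lo)&(z<hi)&(x>.42)&(x<.52)&(y<.325)&(y>.23)
                print(lo,m.sum(),np.nanmean(W[m],0).round(4),cv2.minAreaRect(W[m][:,:2].astype(np.float32)))
            m=(z>.024)&(z<.05)&(x>.48)&(x<.6)&(y<-.16)&(y>-.31)
            p=W[m];print("soap",p.mean(0).round(4),cv2.minAreaRect(p[:,:2].astype(np.float32)))
            m=m&(z>.031);p=W[m];A=np.c_[p[:,:2],np.ones(len(p))];print(np.linalg.lstsq(A,p[:,2],rcond=None)[0])
E
python3 - <<'E'
import cv2
a=cv2.imread("pics/w9.png");b=cv2.imread("pics/s9.png")
cv2.imwrite("pics/c9.png",cv2.hconcat([cv2.resize(a,(400,300)),cv2.resize(b[150:390,220:540],(400,300))]))
E
```

```text
20.325 [0.4685 0.3689 0.2002] [ 0.6271  0.6274 -0.3265  0.3264] [ 0.749  0.548  1.488 -0.666  1.814  0.83 ] 0.9995696594824742 [-0.8  0.  -0.5]
top bottle 0.96 [198. 276.  28.  24.] [0.469 0.271 0.113] [[0.443, 0.254, 0.035], [0.495, 0.307, 0.151]]
top bottle 0.69 [400. 242.  69.  57.] [ 0.541 -0.233  0.007] [[0.477, -0.306, 0.002], [0.606, -0.159, 0.016]]
top label 0.94 [197. 277.  34.  23.] [0.468 0.27  0.114] [[0.443, 0.254, 0.048], [0.493, 0.305, 0.151]]
top soap 0.98 [400. 244.  30.  29.] [ 0.54  -0.229  0.034] [[0.512, -0.268, 0.019], [0.567, -0.191, 0.038]]
top soap 0.96 [261. 277.  29.  29.] [0.466 0.142 0.028] [[0.437, 0.103, 0.019], [0.497, 0.179, 0.032]]
top mint_box 0.96 [137. 261.  30.  71.] [0.505 0.448 0.021] [[0.423, 0.428, 0.001], [0.599, 0.493, 0.075]]
top tags 0.66 [220. 228.  25.  21.] [0.594 0.246 0.011] [[0.569, 0.214, 0.005], [0.619, 0.278, 0.015]]
top tags 0.65 [399. 243.  67.  56.] [ 0.541 -0.233  0.007] [[0.478, -0.306, 0.002], [0.605, -0.159, 0.017]]
0.14 156 [0.4685 0.2813 0.1486] ((0.467669278383255, 0.28176453709602356), (0.03061845153570175, 0.030313527
[... 283 characters left out ...]
69219589), 9.099655151367188)
[-0.00343105 -0.00131924  0.03595289]
side bottle 0.67 [350. 322.  29.  20.] [0.468 0.311 0.049] [[0.44, 0.307, 0.028], [0.493, 0.315, 0.081]]
side label 0.98 [350. 320.  28.  24.] [0.472 0.311 0.048] [[0.44, 0.301, 0.024], [0.495, 0.315, 0.083]]
side label 0.7 [296. 318.  27.  26.] [0.592 0.253 0.009] [[0.565, 0.215, 0.002], [0.619, 0.285, 0.013]]
side soap 0.62 [337. 221.  21.  16.] [ 0.539 -0.207  0.032] [[0.511, -0.259, 0.011], [0.566, -0.185, 0.036]]
side mint_box 0.94 [321. 377.  94.  49.] [0.508 0.458 0.013] [[0.422, 0.428, 0.001], [0.596, 0.495, 0.073]]
side tags 0.71 [298. 317.  26.  26.] [0.592 0.253 0.009] [[0.565, 0.22, 0.003], [0.617, 0.284, 0.013]]
```

View pics/c9.png

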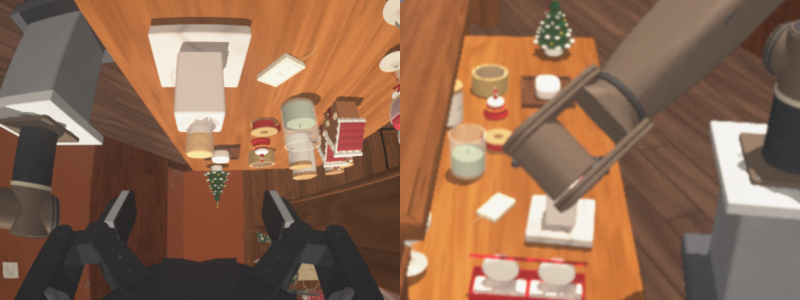

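View pics/t9.png

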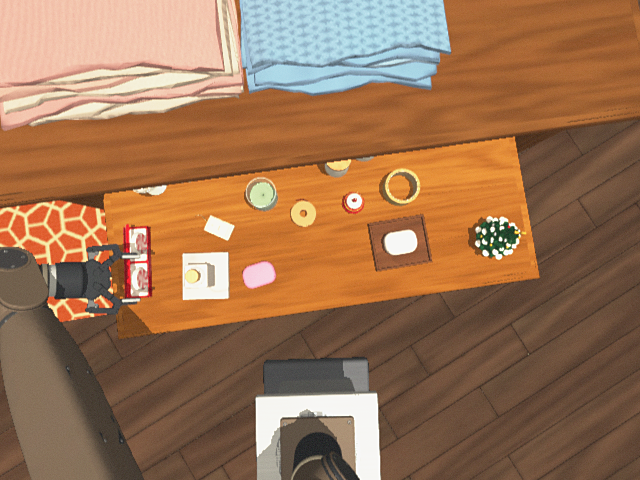

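The bottle stands at (0.4685, 0.281), upright and square to within about 1°. The soap is flat in the tray at (0.540, -0.232). One short sideways move will show the front face, so I can check the label.

>>> {"api": "jog_arm", "payload": {
  "commands": "-0.03 0 0.02 0 0 0;-0.08 0 0.03 0 0 0;-0.13 0 0.03 0 0 0;-0.15 0 0.03 0 0 0;-0.15 0 0.03 0 0 0"
}}

```text
time: 21.6
eef_pos: [0.3183, 0.3687, 0.2305]
tcp_rot: [0.627, 0.628, -0.326, 0.327]
contact_force: [1.2, 0.0, 0.5]
opening: 1.001
```

Run:
```python
from h import *
s=log()
c=vision.read_camera("wrist");f=c["frame"][...,::-1]
cv2.imwrite("pics/w10.png",cv2.resize(f[0:300,200:600],(800,600)))
```

```text
21.6 [0.3183 0.3687 0.2305] [ 0.6266  0.6277 -0.3262  0.3271] [ 0.91   0.345  1.708 -0.558  1.882  0.961] 1.0014130267579506 [1.2 0.  0.5]
```

View pics/w10.png

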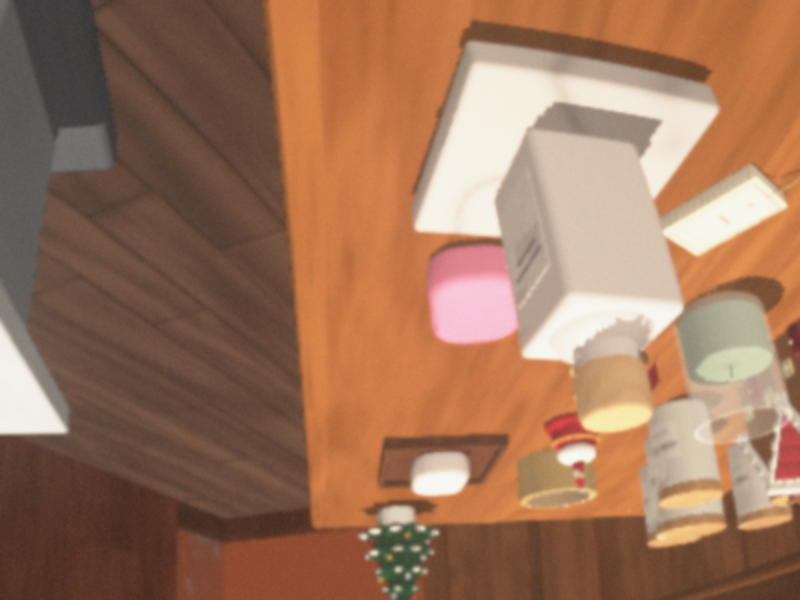

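The label can be seen on the face towards the robot, at (525,250) in the crop. Everything is in place, so I hand in.

```bash
python3 -c "
from plant import ctrl
print(ctrl.sign_off())"
```

```text
the job is handed in; nothing more can be done
None
```

The soap is flat in the tray and the bottle stands upright on the plinth with its label to the front. I handed the job in at about 21.7 s of the 48 s; no verdict is reported.

I moved the white soap (not the pink look-alike) into the tray. I then gripped the bottle with a tilted approach, turned it upright, set it down with about 7 N of contact force and withdrew.

Last checks:
- **Bottle:** centre at about (0.4685, 0.281) against the plinth's (0.468, 0.281), upright, square within about 1°. The label shows on the face towards the robot in the wrist view.
- **Soap:** flat in the tray, at (0.540, -0.232) against the tray centre of (0.541, -0.233).
- **Robot:** fingers open and clear, and no contact force at the end beyond sensor noise.
- **Other goods:** the mint box and tags measured the same as at the start. The pink bar and the other goods looked undisturbed in the pictures, but I did not re-measure all of them.

No check failed. Some network detections were wrong, such as a "bottle" reported on the tray and "tags" on the tray; the pictures and the depth readings ruled them out.

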